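Lock the valve manifold into its cam dock

ROBOT

A 6-joint arm with a two-finger parallel gripper is mounted at the origin on the work surface; the furniture and walls round the work are solid. World frame = base frame: x ahead of the robot, y to its left, z up, the work surface at z = 0. Lengths are in m, angles in rad, forces in N, time in s.
With the tool pointing down it reaches from about 0.425 to 0.95 m from the base axis. Payload 3.5 kg.
Tool frame: the origin (TCP) lies midway between the tips of the shut fingers; the grasp point (between the pads) lies 19 mm behind it; x points along the fingers, y is the direction in which the jaws open and shut, and the axes are right-handed (so a half turn about x gives the same grasp; the last joint's range is limited). The gripper opens to 85 mm and grips with 20 to 120 N. Pads are 22 mm wide; open, the fingers measure 114 mm over their backs; the gripper's body (76 mm by 85 mm) begins 54 mm behind the grasp point. The pads swing forward as they close: fully open they stand 13 mm farther back than shut.
Start: joints at [-1.317, 0.286, 1.577, -0, 1.279, -0.15], TCP at [0.265, -0.621, 0.231] pointing down, gripper open.
Joint ranges: [-2.77, 2.77], [-0.9, 2.22], [0.21, 2.48], [-1.53, 4.67], [0.24, 2.81], [-2.84, 2.84]. Speed limits (rad/s): [2.79, 2.79, 3.14, 3.14, 3.14, 3.14].

INTERFACE

Orientations are given as a unit quaternion [x, y, z, w].
In Python, from plant import sensors, optics, ctrl gives the robot as it stands.
- The arm moves only by the tool arm_command, never from a script. Its argument "increments" is a list that holds one entry, the list of rows, each a list of 4 numbers: the shift along the tool's x, y, z in cm, then the turn about the tool's x in rad. A call has 1 to 20 rows; each row shifts and turns the commanded pose from where the row before left it, along the tool's axes as they then stand; what a row does not reach is not made up. A row lasts 1/8 s, in which the tool goes at most 62.5 mm and 10.7 degrees, less where a joint would pass 70% of its speed; a pose out of reach is approached as far as the arm can. A call with a gripper value outside its range is refused whole. "grip" is the finger opening in cm, from 0 to 8.54, set as the call begins (left out, the last holds). The fingers move at their own pace and stop on an object; "grip_force" is the grip in N (left out, the last holds). Time passes only in rows, so rows that do not move let the fingers close. It gives the time, the measured TCP pose, the force and the opening at its end, in the units of the state.
- sensors.get_state(): the state, without advancing time (a new reading comes with each control period).
- optics.read_camera(name): name is "scene" or "side" or "wrist"; returns the picture (400x640x3 uint8, blue, green, red); there is no depth.
- optics.camera_model(name): a dict with "camera_matrix" (3x3 intrinsics, pixels), "world_from_camera" (4x4, takes a point from camera to world coordinates); the wrist camera has in their place "mount" (4x4, takes a point from camera to tool coordinates, whose origin is the TCP and whose axes are the tool frame's). Camera axes: x right, y up, looking along -z (the intrinsics and any distortion apply to the point x, -y, -z); pixel columns grow to the right and rows downward; lengths in m; the calibration is good to about 2 mm. A picture is of the moment at which its call begins: read the wrist's pose just before it. camera_model takes no time and is no camera call.
- ctrl.sign_off(): hands the job in, once; it reports no verdict.
Trained networks look in the newest picture that a camera, given by its name, has taken for a name from the list of things; names that differ only in an ending like _2 or _b are one class to them, and where a whole thing is asked for, a point or a joint stands for the part that bears it (a point fixed in the world has none). Each returns a list of dicts, best first, with "conf" (0 to 1); they miss things now and then, are a little off and sometimes report something else, mostly with a low value. They report only what shows in the picture. A call takes as long as a camera call.
- optics.boxes_of(camera, query): "at" ([row, column] in pixels, amid what is visible of it).
- optics.place_of(camera, query): "at" ([row, column] in pixels: a listed point, or the origin of a listed thing).
The state is a dict: "time": time; "qpos": joint angles; "dq": joint speeds; "joint_efforts": joint torques, N m; "eef_pos": TCP position; "tcp_rot": TCP orientation; "contact_force": force on the tool from outside, world axes, zero at the start; "wrist_torque": the same for the moment, N m; "opening": opening from 0.0 (shut) to 1.0 (fully open).
Only numpy, scipy, OpenCV 4.12 (cv2) and the standard library are available. Lean on these libraries where they do the work, as an engineer would, in place of code of your own. Each camera call takes 0.05 s, during which the arm holds its last target.

TASK

The green valve manifold stands on edge in its grey rack. Take it out, lay it down flat, take it again across its width and set it flat in the cradle of the cam dock, its T-bolt toward the red cam handle and in front of the open hook. Then turn the red handle clockwise half a turn, to its stop, so that the hook draws the manifold fully home against the orange seal; let go, and leave the other things where they are.

Things in the scene. Friction and masses are not known exactly. Their poses are not given: they have to be found in the camera images.
- manifold: loose green block with aluminium ends, 80 mm long (x), 32 thick (y), 56 wide (z), 0.35 kg; origin at the block's centre; same either flat side up; T-bolt out of the +x end, two 8 mm brass stubs out of the -x end. Starts on edge in the rack: z up, top 74 mm above the bench. Flat: y vertical. Stood on edge, it falls flat once leaned sideways past 30 degrees (pushed low it slides)
- rack: fixed grey rack on 12 mm feet behind the dock, between printer and drawer tower; base 100 x 74 x 6 mm, origin at the centre of its underside (12 mm above the bench). Two walls 70 mm long along its x, 6 mm thick, 38 mm apart, tops 26 mm above the origin, hold the manifold on edge, its bolt along the rack's x
- dock: fixed cam dock on 12 mm feet; base plate 8 mm thick, x -75 to 165, y -42 to 42 mm; x from cradle to cam, y left, z up. Origin on the plate's underside (12 mm above the bench) below the fully home manifold, then at dock 0, 0, 24 mm, flat, bolt along +x. Black side rails 62 mm apart, flared to 72 at their tops at z 25, guide it at x -70 to -45 and 15 to 36 mm; between these its sides are open
- cam (a joint): turn of the cam, rad, clockwise seen from above: 0 open, stop at 3.15 (half a turn, locked). Starts between 0 and 0.2; stays where left, turns easily (about 0.1 N m). The steel spiral hook under the handle, 22 to 58 mm above the bench and slit for the neck, passes behind the T barrel from 0.3 rad on, draws it in until 2.8 rad and then holds it
- cam_handle (a point): centre of the cam's red bar handle, 85 mm above the bench, on the upright cam axis, at dock x 102.5 mm. Bar 68 mm long, 15 mm thick, from 72 to 98 mm above the bench, along this point's y; its +y end has a yellow band, pointing to the dock's left when open, to its right when locked
- tbolt (a point): centre of the cross barrel of the manifold's steel T-bolt: on the manifold's x axis, 83 mm from its origin; barrel 16 mm thick, 28 mm long along the manifold's y, on a 8 mm thick neck
- timer: bystander: white timer, 62 x 62 x 22 mm, left of the dock, in front of the blue glove carton
- wash_bottle: bystander: white squeeze bottle with red cap and spout, 205 mm tall, at the left in front of the printer
- buffer_7: bystander: white bottle with yellow cap, 60 x 60 x 118 mm, at the left in front of the printer
- lay (a point): where to lay the manifold's origin while the cam is open: dock x -13 mm (-17 to -10 will do), 36 mm above the bench; lowered straight down here, the block just clears the seal and the T barrel is within reach of the hook. Axes as the dock's
- seal_face (a point): middle of the orange seal's face, ahead of the block; 56 mm wide, 26 mm gap in its middle for the bolt, top 40 mm above the bench. Sprung toward the block: at dock x 30 mm when free, pushed to 40 mm when home, by 1 to 4 N
- free_spot (a point): middle of free bench to the right of the dock: nothing stands from 55 mm nearer the robot to 95 mm beyond it and 60 mm to either side, room to lay the manifold down; bench height, axes as the world's

How it is judged:
By the outcome, as a careful person would: the job done as asked, in the order asked, and still so for the second after the job is handed in, with the robot touching nothing.
It also fails if it takes over 72 s, if anything falls off the work surface, if the arm or the gripper's body presses on something with over 40 N, if the wrist force passes 120 N, or if a joint passes its speed limit or range.

## Working session

There is one attempt and no reset: what is moved stays moved. The work goes in short steps, Python scripts to look and compute and a tool call to move; the robot and the scene stay as the last step left them, time stands still between calls to the robot, and variables do not carry over. Pictures are saved under pics/ and viewed, and the job is handed in when it is done.

Besides the shell and the picture viewer there is one more tool, called after ">>>" as name(argument=value, ...), one argument or row to a line, values as JSON. arm_command: Moves the arm, as the interface text tells. Its arguments: {"type":"object","properties":{"increments":{"type":"array","items":{"type":"array","items":{"type":"array","items":{"type":"number"}}}},"grip":{"type":"number"},"grip_force":{"type":"number"}},"required":["increments"]}

```bash
ls; mkdir -p pics
python3 - <<'E'
from plant import sensors, optics, ctrl
import cv2
s=sensors.get_state(); print(s)
for n in ["scene","side","wrist"]:
    im=optics.read_camera(n); cv2.imwrite(f"pics/a_{n}.png",im)
    m=optics.camera_model(n); print(n,m)
    for q in ["manifold","rack","dock","cam_handle","tbolt","lay","seal_face","free_spot","timer","cam"]:
        r=optics.place_of(n,q); print(n,q,[(x['at'],round(x['conf'],2)) for x in r[:2]])
print(sensors.get_state()['time'])
E
```

```text
pics
{'time': 0.0, 'qpos': array([-1.31700232e+00,  2.87207258e-01,  1.57819144e+00, -1.67700639e-06,
        1.27858519e+00, -1.49981722e-01]), 'dq': array([-0.00038522,  0.00120089,  0.00116473,  0.00066547,  0.00121476,
       -0.00044563]), 'joint_efforts': array([-1.59796687e-04, -4.05984449e+01, -2.92623067e+01, -1.77728843e-04,
        5.91257049e-03,  2.75559309e-07]), 'eef_pos': array([ 0.26507353, -0.62005686,  0.22991162]), 'tcp_rot': array([-0.69270032, -0.14263282,  0.69278918, -0.1409443 ]), 'contact_force': array([ 0.49091663,  0.03970613, -0.00179862]), 'wrist_torque': array([-0.02365897, -0.00674628, -0.0091376 ]), 'opening': 0.9948521286396403}
scene {'camera_matrix': array([[427.87150729,   0.        , 317.98154641],
       [  0.        , 427.87150729, 204.03494814],
       [  0.        ,   0.        ,   1.        ]]), 'world_from_camera': array([[-0.97001707,  0.21269942, -0.11758335,  0.38881108],
       [-0.24292376, -0.8337844 ,  0.49577375,  0.63715909],
       [ 0.00741163,  0.50947279,  0.86045485,  1.19246359],
       [ 0.        ,  0.        ,  0.        ,  1.        ]])}
scene manifold [([153.4, 301.0], 0.86)]
scene rack [([158.3, 300.7], 0.61)]
scene dock [([188.8, 367.8], 0.59)]
scene cam_handle [([176.2, 335.2], 0.9)]
scene tbolt [([171.7, 289.4], 0.76), ([242.8, 367.9], 0.38)]
scene lay [([184.3, 370.6], 0.58)]
scene seal_face [([189.1, 358.9], 0.35)]
scene free_spot [([140.8, 356.2], 0.8)]
scene timer [([159.9, 301.6], 0.56)]Traceback (most recent call last):
  File "<stdin>", line 8, in <module>
ValueError: it knows: buffer, cam_handle, dock, free_spot, lay, manifold, rack, seal_face, tbolt, timer, wash_bottle
```

View pics/a_scene.png

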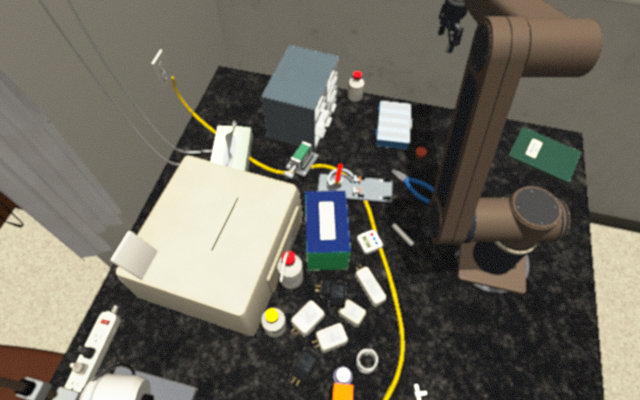

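Run:
```python
from plant import sensors, optics, ctrl
import cv2
for n in ["side","wrist"]:
    im=optics.read_camera(n); cv2.imwrite(f"pics/a_{n}.png",im)
    m=optics.camera_model(n); print(n,m)
for n in ["side","wrist"]:
  for q in ["manifold","rack","dock","cam_handle","tbolt","seal_face"]:
        r=optics.place_of(n,q); print(n,q,[(x['at'],round(x['conf'],2)) for x in r[:2]])
print(sensors.get_state()['time'])
```

```text
side {'camera_matrix': array([[384.84737843,   0.        , 316.44496286],
       [  0.        , 384.84737843, 198.82331256],
       [  0.        ,   0.        ,   1.        ]]), 'world_from_camera': array([[-0.81484239,  0.32696325, -0.47867203,  0.03983597],
       [-0.57928263, -0.42861737,  0.69333886,  0.76995053],
       [ 0.02152918,  0.84224829,  0.53865973,  0.643566  ],
       [ 0.        ,  0.        ,  0.        ,  1.        ]])}
wrist {'camera_matrix': array([[290.53151887,   0.        , 316.45106227],
       [  0.        , 290.53151887, 200.62038433],
       [  0.        ,   0.        ,   1.        ]]), 'mount': array([[-1.33008733e-04,  2.85681337e-01, -9.58324661e-01,
        -1.43195105e-01],
       [ 9.99999895e-01,  4.57997306e-04, -2.26169306e-06,
        -3.92289671e-06],
       [ 4.38263990e-04, -9.58324561e-01, -2.85681368e-01,
        -7.24743960e-02],
       [ 0.00000000e+00,  0.00000000e+00,  0.00000000e+00,
         1.00000000e+00]])}
side manifold [([164.2, 329.4], 0.7)]
side rack [([173.8, 330.3], 0.58), ([198.8, 395.0], 0.31)]
side dock [([203.5, 387.1], 0.65)]
side cam_handle [([177.4, 357.3], 0.49)]
side tbolt [([173.0, 312.2], 0.9)]
side seal_face [([194.4, 380.8], 0.49)]
wrist manifold []
wrist rack []
wrist dock []
wrist cam_handle []
wrist tbolt []
wrist seal_face []
1.2
```

View pics/a_side.png

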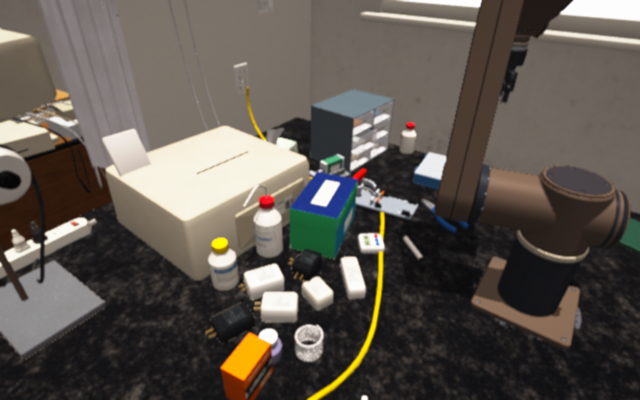

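View pics/a_wrist.png

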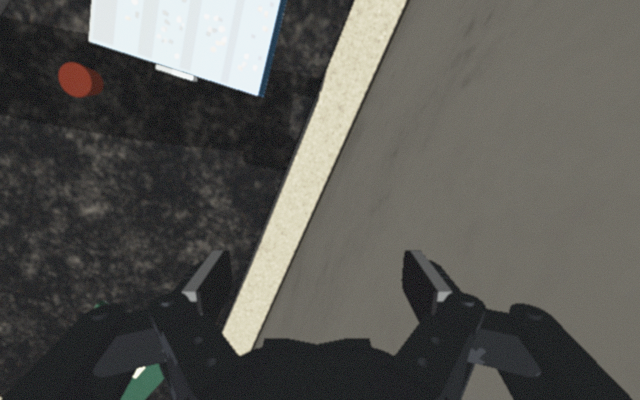

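```bash
cat > h.py <<'E'
import numpy as np, cv2
from scipy.optimize import least_squares
from scipy.spatial.transform import Rotation as R
from plant import sensors, optics, ctrl
def ray(n,rc,Tt=None):
    m=optics.camera_model(n); K=m['camera_matrix']
    T=m['world_from_camera'] if 'world_from_camera' in m else Tt@m['mount']
    d=np.linalg.inv(K)@[rc[1],rc[0],1]; d=T[:3,:3]@[d[0],-d[1],-d[2]]
    return T[:3,3],d/np.linalg.norm(d)
def toolT(s=None):
    s=s or sensors.get_state(); T=np.eye(4);T[:3,:3]=R.from_quat(s['tcp_rot']).as_matrix();T[:3,3]=s['eef_pos'];return T
def tri(rs):
    A=0;b=0
    for o,d in rs:
        P=np.eye(3)-np.outer(d,d);A=A+P;b=b+P@o
    p=np.linalg.solve(A,b); return p,[round(1e3*np.linalg.norm((np.eye(3)-np.outer(d,d))@(p-o)),1) for o,d in rs]
def atz(r,z):
    o,d=r; return o+d*(z-o[2])/d[2]
def proj(n,p,Tt=None):
    m=optics.camera_model(n); K=m['camera_matrix']
    T=m['world_from_camera'] if 'world_from_camera' in m else Tt@m['mount']
    c=np.linalg.inv(T)@np.append(p,1); u=K@[c[0],-c[1],-c[2]]; return [u[1]/u[2],u[0]/u[2]]
E
python3 - <<'E'
from h import *
P=dict(manifold=((153.4,301.0),(164.2,329.4),.046),rack=((158.3,300.7),(173.8,330.3),.012),dock=((188.8,367.8),(203.5,387.1),.012),handle=((176.2,335.2),(177.4,357.3),.085),tbolt=((171.7,289.4),(173,312.2),.046),seal=((189.1,358.9),(194.4,380.8),.032))
for k,(a,b,z) in P.items():
    r=[ray('scene',a),ray('side',b)]
    p,e=tri(r); print(k,p.round(3),e,'known z:',atz(r[0],z).round(3),atz(r[1],z).round(3))
print(atz(ray('scene',(140.8,356.2)),0), atz(ray('scene',(184.3,370.6)),.036))
s=sensors.get_state(); print(s['eef_pos'],R.from_quat(s['tcp_rot']).as_matrix().round(3))
E
```

```text
manifold [ 0.649 -0.189  0.057] [np.float64(4.2), np.float64(4.2)] known z: [ 0.648 -0.2    0.046] [ 0.661 -0.202  0.046]
rack [ 0.653 -0.202  0.013] [np.float64(2.7), np.float64(2.7)] known z: [ 0.652 -0.205  0.012] [ 0.655 -0.2    0.012]
dock [ 0.406 -0.128  0.028] [np.float64(1.0), np.float64(1.0)] known z: [ 0.406 -0.14   0.012] [ 0.417 -0.151  0.012]
handle [ 0.51  -0.116  0.085] [np.float64(3.5), np.float64(3.5)] known z: [ 0.513 -0.112  0.085] [ 0.508 -0.119  0.085]
tbolt [ 0.666 -0.114  0.05 ] [np.float64(2.8), np.float64(2.8)] known z: [ 0.665 -0.119  0.046] [ 0.671 -0.117  0.046]
seal [ 0.427 -0.104  0.061] [np.float64(6.6), np.float64(6.6)] known z: [ 0.433 -0.118  0.032] [ 0.443 -0.156  0.032]
[ 0.48362165 -0.33672188  0.        ] [ 0.40002069 -0.14314227  0.036     ]
[ 0.26523598 -0.62070879  0.23134269] [[ 0.     0.393 -0.92 ]
 [-0.    -0.92  -0.393]
 [-1.     0.     0.   ]]
```

Run:
```python
from h import *
for k,a,b in [('towerR',(57,338),(97,394)),('towerNearR',(102,307),(113,353)),('tower left',(93,266),(107,312)),('printerR',(183,301),(167,307)),('printer R far',(165,268),(130,228))]:
    print(k,*tri([ray('scene',a),ray('side',b)]))
```

```text
towerR [ 0.59419951 -0.49967824  0.213668  ] [np.float64(3.1), np.float64(3.1)]
towerNearR [ 0.6434798  -0.29177679  0.20111001] [np.float64(6.6), np.float64(6.6)]
tower left [ 0.79123439 -0.28998791  0.19421166] [np.float64(7.9), np.float64(7.9)]
printerR [ 0.60716449 -0.02034598  0.13331733] [np.float64(12.1), np.float64(12.1)]
printer R far [0.6894413  0.11372288 0.2988439 ] [np.float64(69.9), np.float64(69.9)]
```

>>> arm_command(
  increments=[
    [[-0.5,-2.7,-3.9,0],[-0.5,-2.7,-3.9,0],[-0.5,-2.7,-3.9,0],[-0.5,-2.7,-3.9,0],[-0.5,-2.7,-3.9,0],[-0.5,-2.7,-3.9,0],[-0.5,-2.7,-3.9,0],[-0.5,-2.7,-3.9,0],[-0.5,-2.7,-3.9,0],[-0.5,-2.7,-3.9,0],[0,0,0,0]],
  ],
)

```text
time: 2.58
eef_pos: [0.5191, -0.2168, 0.2821]
tcp_rot: [0.693, 0.143, -0.692, 0.144]
contact_force: [0.4, -0.9, 0.2]
opening: 0.997
```

Run:
```python
from h import *
T=toolT(); im=optics.read_camera('wrist'); cv2.imwrite('pics/b.png',im); np.save('b.npy',T)
print(T.round(4), sensors.get_state()['qpos'])
for q,z in [("manifold",.046),("rack",.012),("dock",.012),("cam_handle",.085),("tbolt",.046),("seal_face",.03),("lay",.036),("free_spot",0)]:
    r=optics.place_of('wrist',q)
    for x in r[:2]: print(q,x['at'],round(x['conf'],2),atz(ray('wrist',x['at'],T),z).round(4))
```

```text
[[ 1.400e-03  3.972e-01 -9.177e-01  5.191e-01]
 [-4.000e-04 -9.177e-01 -3.972e-01 -2.168e-01]
 [-1.000e+00  9.000e-04 -1.100e-03  2.821e-01]
 [ 0.000e+00  0.000e+00  0.000e+00  1.000e+00]] [-5.78515497e-01  1.90875512e-03  1.80210290e+00 -4.05479556e-04
  1.33693781e+00  5.85654393e-01]
manifold [65.9, 338.8] 0.87 [ 0.6473 -0.1908  0.046 ]
manifold [218.2, 382.0] 0.31 [ 0.4949 -0.3266  0.046 ]
rack [221.3, 382.7] 0.72 [ 0.4828 -0.3423  0.012 ]
dock [214.3, 240.4] 0.81 [ 0.4079 -0.1405  0.012 ]
cam_handle [155.1, 240.4] 0.97 [ 0.5085 -0.1248  0.085 ]
tbolt [17.4, 283.3] 0.85 [ 0.6684 -0.1111  0.046 ]
seal_face [20.2, 282.3] 0.73 [ 0.6687 -0.1078  0.03  ]
seal_face [200.7, 239.2] 0.55 [ 0.4343 -0.1343  0.03  ]
lay [228.9, 234.5] 0.93 [ 0.3938 -0.1427  0.036 ]
free_spot [217.7, 383.5] 0.81 [ 0.4856 -0.3452  0.    ]
```

View pics/b.png

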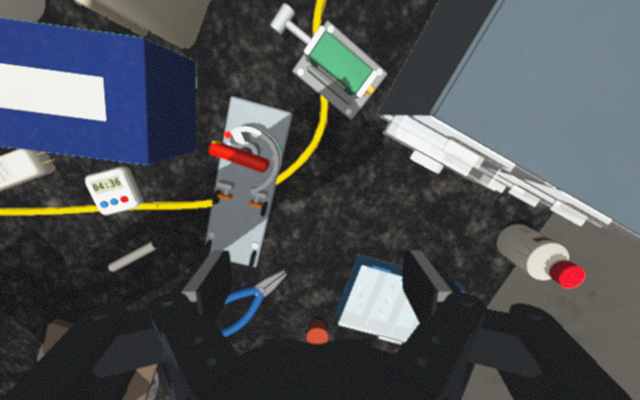

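Run:
```python
import cv2
im=cv2.imread('pics/b.png')
cv2.imwrite('pics/b1.png',cv2.resize(im[0:130,260:400],None,fx=5,fy=5,interpolation=cv2.INTER_CUBIC)[:600,:700])
cv2.imwrite('pics/b2.png',cv2.resize(im[85:275,190:310],None,fx=3.15,fy=3.15,interpolation=cv2.INTER_CUBIC))
```

```text
(no output)
```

View pics/b1.png

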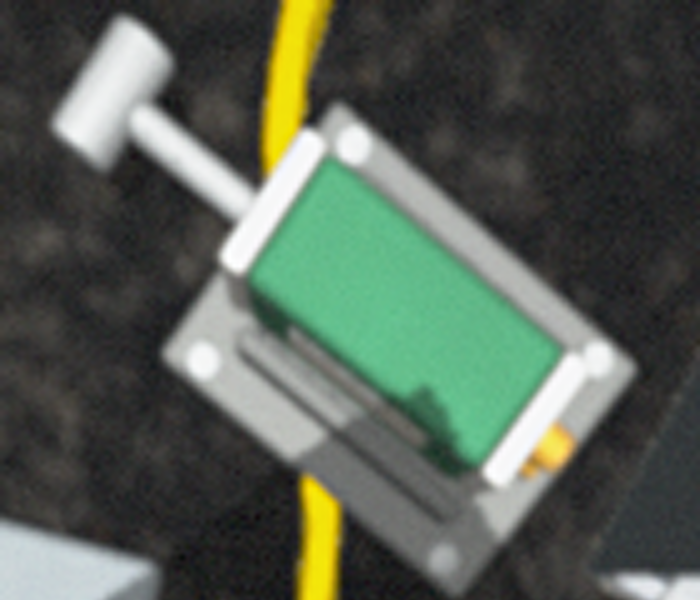

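View pics/b2.png

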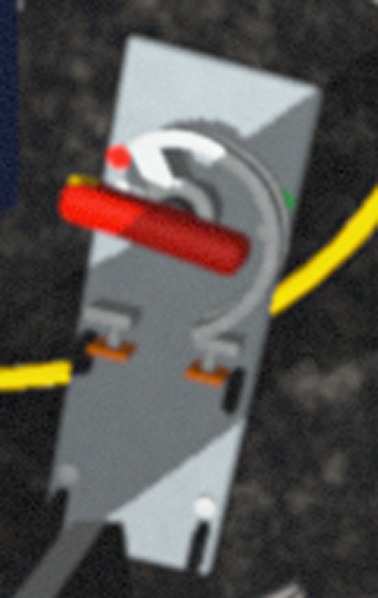

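Run:
```python
from h import *
T=np.load('b.npy')
f=lambda r,c,z: atz(ray('wrist',(r,c),T),z)
c=np.array([f(r/5,260+cc/5,.074) for cc,r in [(308,130),(222,257),(500,488),(586,355)]])
print(c.round(4), c.mean(0)); 
d=(c[0]+c[1]-c[2]-c[3])/2; print('man dir',np.degrees(np.arctan2(d[1],d[0])),np.linalg.norm(d)); d=c[0]-c[1];print(np.linalg.norm(d),np.linalg.norm(c[3]-c[2]))
bt=f(95/5,260+112/5,.054);print('barrel',bt)
g=lambda c,r:f(85+r/3.15,190+c/3.15,.020)
TL,TR,BR,BL=g(130,37),g(320,92),g(207,576),g(50,490)
print(TL,TR,BR,BL,[np.linalg.norm(a) for a in (TL-TR,TR-BR)])
for d in (TL-BL,TR-BR): print(np.degrees(np.arctan2(d[1],d[0])))
d=TL-TR; print(np.degrees(np.arctan2(d[1],d[0]))-90)
h1=f(85+205/3.15,190+66/3.15,.098);h2=f(85+258/3.15,190+240/3.15,.098);print('handle',h1,h2,(h1+h2)/2,np.linalg.norm(h1-h2),np.degrees(np.arctan2(*(h1-h2)[1::-1]))-90)
```

```text
[[ 0.671  -0.1573  0.074 ]
 [ 0.641  -0.1499  0.074 ]
 [ 0.6222 -0.2266  0.074 ]
 [ 0.655  -0.232   0.074 ]] [ 0.64730835 -0.1914887   0.074     ]
man dir 77.0137625985451 0.07767293093710077
0.030919203206952663 0.03325443906613381
barrel [ 0.66479611 -0.1123446   0.054     ]
[ 0.56156094 -0.0766458   0.02      ] [ 0.57261953 -0.1577203   0.02      ] [ 0.33691177 -0.19243406  0.02      ] [ 0.3506364  -0.10716387  0.02      ] [np.float64(0.0818252138917215), np.float64(0.2382502777232835)]
8.232828308978739
8.377985772730835
7.767233893511303
handle [ 0.50370493 -0.09521973  0.098     ] [ 0.5104071  -0.15853627  0.098     ] [ 0.50705602 -0.126878    0.098     ] 0.06367027004450139 6.042363550112938
```

>>> arm_command(
  increments=[
    [[2.7,0.9,-4.3,0],[2.7,0.9,-4.3,0],[2.6,0.9,-4.2,0],[0,0,0,-0.187],[0,0,0,-0.187],[0,0,0,-0.187],[0,0,0,-0.187],[0,0,0,-0.187],[0,0,0,0]],
  ],
)

```text
time: 4.15
eef_pos: [0.6459, -0.1942, 0.2011]
tcp_rot: [-0.555, -0.438, 0.555, -0.438]
contact_force: [0.6, -0.6, -0.2]
opening: 1.003
```

Run:
```python
from h import *
T=toolT(); im=optics.read_camera('wrist'); cv2.imwrite('pics/c.png',im); np.save('c.npy',T)
print(T.round(4), sensors.get_state()['qpos'])
for q,z in [("manifold",.046),("rack",.012),("cam_handle",.085),("tbolt",.046)]:
    r=optics.place_of('wrist',q)
    for x in r[:2]: print(q,x['at'],round(x['conf'],2),atz(ray('wrist',x['at'],T),z).round(4))
```

```text
[[-2.000e-04  9.725e-01 -2.327e-01  6.459e-01]
 [ 1.000e-04 -2.327e-01 -9.725e-01 -1.942e-01]
 [-1.000e+00 -2.000e-04 -1.000e-04  2.011e-01]
 [ 0.000e+00  0.000e+00  0.000e+00  1.000e+00]] [-4.42037883e-01  3.08947225e-01  1.60465387e+00  8.21928076e-06
  1.22819796e+00 -2.06279964e-01]
manifold [183.7, 315.1] 0.65 [ 0.6449 -0.1917  0.046 ]
cam_handle [158.5, 148.7] 0.6 [ 0.5082 -0.1257  0.085 ]
tbolt [96.6, 318.7] 0.7 [ 0.6685 -0.1084  0.046 ]
```

View pics/c.png

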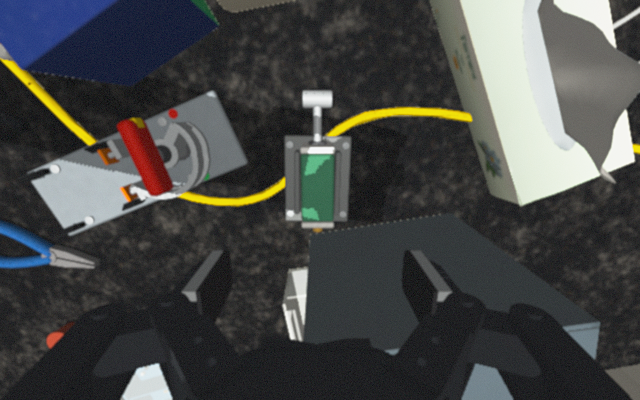

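Run:
```python
from h import *
T=np.load('c.npy')
f=lambda r,c,z: atz(ray('wrist',(r,c),T),z)
for z in (.18,.2,.22): print('tower',z,f(233,313,z),f(216,448,z),f(360,300,z))
im=cv2.imread('pics/c.png'); cv2.imwrite('pics/c1.png',cv2.resize(im[80:240,260:380],None,fx=3.7,fy=3.7,interpolation=cv2.INTER_CUBIC))
```

```text
tower 0.18 [ 0.64429578 -0.19073393  0.18      ] [ 0.72566511 -0.1989413   0.18      ] [ 0.61248612 -0.28264016  0.18      ]
tower 0.2 [ 0.64650987 -0.18254065  0.2       ] [ 0.71797692 -0.18974921  0.2       ] [ 0.61857131 -0.26326229  0.2       ]
tower 0.22 [ 0.64872397 -0.17434736  0.22      ] [ 0.71028872 -0.18055713  0.22      ] [ 0.6246565  -0.24388442  0.22      ]
```

View pics/c1.png

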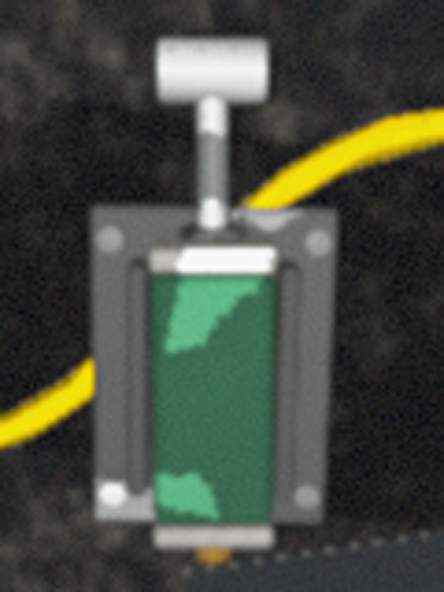

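Run:
```python
from h import *
T=np.load('c.npy')
f=lambda c,r,z: atz(ray('wrist',(80+r/3.7,260+c/3.7),T),z)
c=np.array([f(150,248,.074),f(277,248,.074),f(275,547,.074),f(154,547,.074)])
L=lambda p:(T[:3,:3].T@(p-T[:3,3])*100).round(2)
for p in c: print(L(p))
print(c.mean(0),L(c.mean(0)), 'barrel',L(f(212,70,.054)))
print(f(212,70,.054))
print('tower top edge',atz(ray('wrist',(347,380),T),.2),atz(ray('wrist',(233,313),T),0))
```

```text
[12.72 -1.48 -4.34]
[12.71  1.68 -4.34]
[12.71  1.76  3.65]
[12.71 -1.5   3.64]
[ 0.64783913 -0.19103573  0.074     ] [12.71  0.11 -0.35] barrel [14.71  0.07 -8.62]
[ 0.66660941 -0.11049279  0.054     ]
tower top edge [ 0.66851651 -0.26508542  0.2       ] [ 0.62436894 -0.26447349  0.        ]
```

>>> arm_command(
  increments=[
    [[4.0,0.1,-0.35,0],[5.0,0,0,0],[4.5,0,0,0],[2.3,0,0,0],[0,0,0,0]],
  ],
)

```text
time: 5.03
eef_pos: [0.6468, -0.19, 0.0414]
tcp_rot: [-0.554, -0.44, 0.555, -0.437]
contact_force: [0.2, 0.2, 0.6]
opening: 1.001
```

>>> arm_command(
  increments=[
    [[0,0,0,0],[0,0,0,0],[0,0,0,0],[0,0,0,0],[0,0,0,0],[0,0,0,0]],
  ],
  grip=2.8,
  grip_force=50,
)

```text
time: 5.78
eef_pos: [0.6488, -0.191, 0.0453]
tcp_rot: [0.555, 0.438, -0.554, 0.439]
contact_force: [-0.4, 0.7, 5.4]
opening: 0.366
```

>>> arm_command(
  increments=[
    [[-3,0,0,0],[-4.5,0,0,0],[-4.5,0,0,0],[0,-4.8,1.15,0],[0,-4.8,1.15,0],[0,-4.8,1.15,0],[0,0,0,0.17],[0,0,0,0.17],[0,0,0,0.17],[0,0,0,0.17],[0,0,0,0.17],[0,0,0,0.17],[0,0,0,0.17],[0,4.5,0.9,0],[0,4.5,0.9,0],[0,4.5,0.9,0],[0,4.5,0.9,0],[0,0,0,0],[0,0,0,0]],
  ],
)

```text
time: 8.15
eef_pos: [0.49, -0.3733, 0.1614]
tcp_rot: [-0.704, -0.054, 0.706, -0.051]
contact_force: [0.1, 0.5, -5.1]
opening: 0.363
```

Run:
```python
from h import *
T=toolT(); im=optics.read_camera('wrist'); cv2.imwrite('pics/d.png',im); np.save('d.npy',T)
s=sensors.get_state()
print(T.round(4), s['qpos'],s['opening'],s['contact_force'])
```

```text
[[-0.0024  0.1477 -0.989   0.49  ]
 [ 0.0031 -0.989  -0.1477 -0.3733]
 [-1.     -0.0034  0.0019  0.1614]
 [ 0.      0.      0.      1.    ]] [-8.14999502e-01  2.24434854e-01  1.78382987e+00  3.92290989e-04
  1.13671732e+00  6.06532890e-01] 0.36302801730637074 [ 0.27956604 -0.46460919 -3.55430796]
```

View pics/d.png

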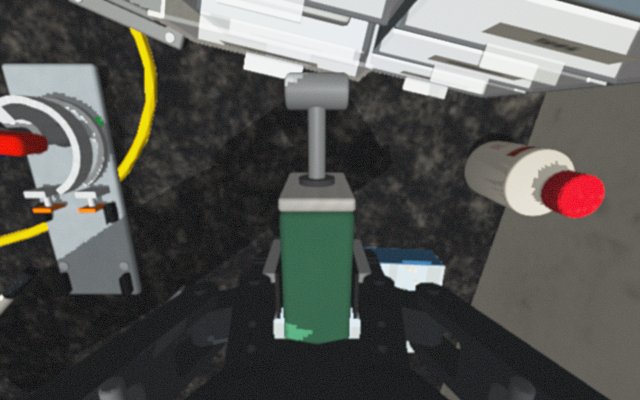

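Run:
```python
from h import *
T=np.load('d.npy')
for n,r,c in [('box',250,372),('box',250,410),('bottle',200,480),('drawer',98,405),('drawer',75,290),('dockR',290,135)]:
  print(n,[atz(ray('wrist',(r,c),T),z).round(3)[:2] for z in (0,.03,.06)])
```

```text
box [array([ 0.422, -0.448]), array([ 0.436, -0.439]), array([ 0.45 , -0.431])]
box [array([ 0.429, -0.491]), array([ 0.442, -0.478]), array([ 0.455, -0.466])]
bottle [array([ 0.499, -0.552]), array([ 0.505, -0.533]), array([ 0.511, -0.515])]
drawer [array([ 0.589, -0.446]), array([ 0.586, -0.438]), array([ 0.584, -0.43 ])]
drawer [array([ 0.593, -0.331]), array([ 0.59 , -0.335]), array([ 0.587, -0.338])]
dockR [array([ 0.327, -0.175]), array([ 0.351, -0.194]), array([ 0.374, -0.212])]
```

>>> arm_command(
  increments=[
    [[4,0,0.7,0],[4,0,0,0],[3.5,0,0,0],[1.2,0,0,0],[0.4,0,0,0],[0,0,0,0]],
  ],
)

```text
time: 8.95
eef_pos: [0.4849, -0.3759, 0.0338]
tcp_rot: [0.706, 0.052, -0.705, 0.053]
contact_force: [0.9, 0.4, -3.8]
opening: 0.367
```

>>> arm_command(
  increments=[
    [[0.2,0,0,0],[0,0,0,0]],
  ],
)

```text
time: 9.2
eef_pos: [0.4844, -0.3758, 0.0313]
tcp_rot: [0.706, 0.052, -0.705, 0.053]
contact_force: [0.5, -0.3, -3.6]
opening: 0.364
```

>>> arm_command(
  increments=[
    [[0.3,0,0,0],[0,0,0,0]],
  ],
)

```text
time: 9.45
eef_pos: [0.4839, -0.3754, 0.0273]
tcp_rot: [0.705, 0.053, -0.705, 0.053]
contact_force: [0.6, 1.1, -4.8]
opening: 0.364
```

Run:
```python
from h import *
s=sensors.get_state(); print(s['eef_pos'],s['contact_force'])
```

```text
[ 0.48392723 -0.37542247  0.02730187] [ 0.59579887  1.10799335 -4.75635512]
```

>>> arm_command(
  increments=[
    [[0.2,0,0,0],[0,0,0,0]],
  ],
)

```text
time: 9.7
eef_pos: [0.4841, -0.3756, 0.0272]
tcp_rot: [-0.705, -0.053, 0.705, -0.052]
contact_force: [-4.1, 3.4, 5.6]
opening: 0.365
```

>>> arm_command(
  increments=[
    [[0,0,0,0],[0,0,0,0],[0,0,0,0],[0,0,0,0],[-3,0,0,0],[-4,0,0,0],[0,0,0,0]],
  ],
  grip=7.0,
)

```text
time: 10.58
eef_pos: [0.4861, -0.3776, 0.0996]
tcp_rot: [0.707, 0.05, -0.703, 0.055]
contact_force: [0.4, -0.6, -0.4]
opening: 0.823
```

>>> arm_command(
  increments=[
    [[0,1,0,0],[0,2,0,0],[0,1.5,0,0],[0,0,0,0],[0,0,0,0],[0,0,0,0]],
  ],
  grip=0.0,
)

```text
time: 11.32
eef_pos: [0.4905, -0.4192, 0.095]
tcp_rot: [-0.705, -0.053, 0.705, -0.052]
contact_force: [0.2, -0.1, -0.2]
opening: 0.0
```

Run:
```python
from h import *
T=toolT(); im=optics.read_camera('wrist'); cv2.imwrite('pics/e.png',im); np.save('e.npy',T)
s=sensors.get_state()
print(T.round(4), s['opening'],s['contact_force'])
```

```text
[[-4.000e-04  1.486e-01 -9.889e-01  4.905e-01]
 [ 7.000e-04 -9.889e-01 -1.486e-01 -4.192e-01]
 [-1.000e+00 -7.000e-04  3.000e-04  9.500e-02]
 [ 0.000e+00  0.000e+00  0.000e+00  1.000e+00]] 0.0004768036087729508 [-0.54422677 -0.13947221 -0.02315821]
```

View pics/e.png

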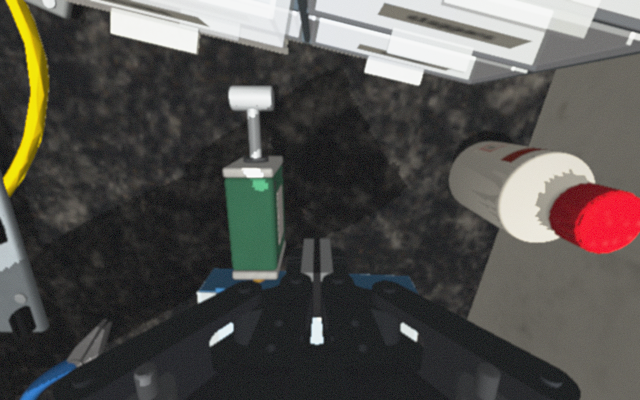

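>>> arm_command(
  increments=[
    [[3,0,0,0],[1.8,0,0,0],[0,-1,0,0],[0,-0.8,0,0],[0,-0.8,0,0],[0,-0.8,0,0],[0,-0.8,0,0],[0,-0.8,0,0],[0,-0.8,0,0],[0,0,0,0]],
  ],
)

```text
time: 12.62
eef_pos: [0.4818, -0.3615, 0.0469]
tcp_rot: [-0.705, -0.053, 0.705, -0.052]
contact_force: [0.6, -0.5, 0.8]
opening: 0.0
```

Run:
```python
from h import *
T=toolT(); im=optics.read_camera('wrist'); cv2.imwrite('pics/f.png',im); np.save('f.npy',T)
s=sensors.get_state()
print(T.round(4), s['opening'],s['contact_force'])
```

```text
[[-7.000e-04  1.488e-01 -9.889e-01  4.818e-01]
 [ 9.000e-04 -9.889e-01 -1.488e-01 -3.615e-01]
 [-1.000e+00 -1.000e-03  6.000e-04  4.690e-02]
 [ 0.000e+00  0.000e+00  0.000e+00  1.000e+00]] -0.000944349577975406 [0.03662276 0.4522605  0.50302098]
```

View pics/f.png

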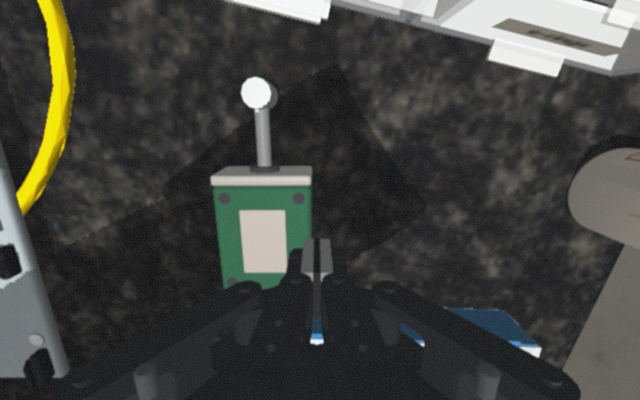

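>>> arm_command(
  increments=[
    [[-4,0,0,0],[-5,-2,0,0],[-5,-2,0,0],[0,0,0,0],[0,0,0,0],[0,0,0,0]],
  ],
  grip=8.54,
)

```text
time: 13.42
eef_pos: [0.4752, -0.3226, 0.1851]
tcp_rot: [-0.704, -0.053, 0.706, -0.051]
contact_force: [-0.4, 0.3, -0.6]
opening: 1.004
```

Run:
```python
from h import *
T=toolT(); im=optics.read_camera('wrist'); cv2.imwrite('pics/g.png',im); np.save('g.npy',T)
s=sensors.get_state()
print(T.round(4), s['opening'],s['contact_force'])
for q,z in [("manifold",.016),("tbolt",.016),("cam_handle",.085),("dock",.012),("lay",.036)]:
    r=optics.place_of('wrist',q)
    for x in r[:2]: print(q,x['at'],round(x['conf'],2),atz(ray('wrist',x['at'],T),z).round(4))
cv2.imwrite('pics/g1.png',cv2.resize(im[60:260,220:420],None,fx=3,fy=3,interpolation=cv2.INTER_CUBIC))
```

```text
[[-0.0028  0.1477 -0.989   0.4752]
 [ 0.0027 -0.989  -0.1478 -0.3226]
 [-1.     -0.0031  0.0024  0.1851]
 [ 0.      0.      0.      1.    ]] 1.0024407080129427 [0.30111003 0.19416841 0.21184219]
manifold [181.6, 323.5] 0.82 [ 0.4771 -0.3297  0.016 ]
tbolt [100.1, 324.8] 0.71 [ 0.5611 -0.3179  0.016 ]
cam_handle [102.0, 325.8] 0.72 [ 0.5568 -0.3177  0.085 ]
cam_handle [124.7, 80.9] 0.66 [ 0.5102 -0.1237  0.085 ]
dock [213.5, 150.5] 0.78 [ 0.4094 -0.1384  0.012 ]
lay [234.2, 142.4] 0.62 [ 0.3944 -0.1424  0.036 ]
```

View pics/g.png

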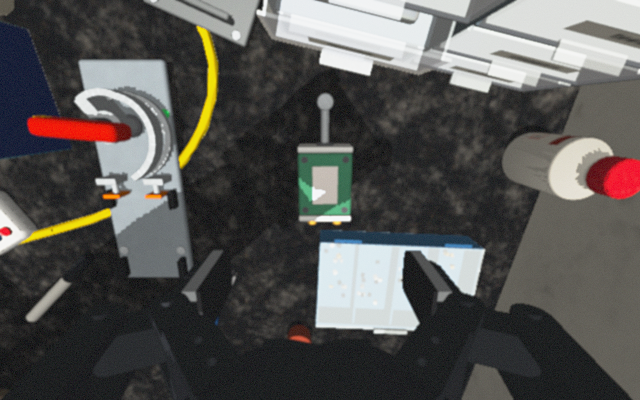

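View pics/g1.png

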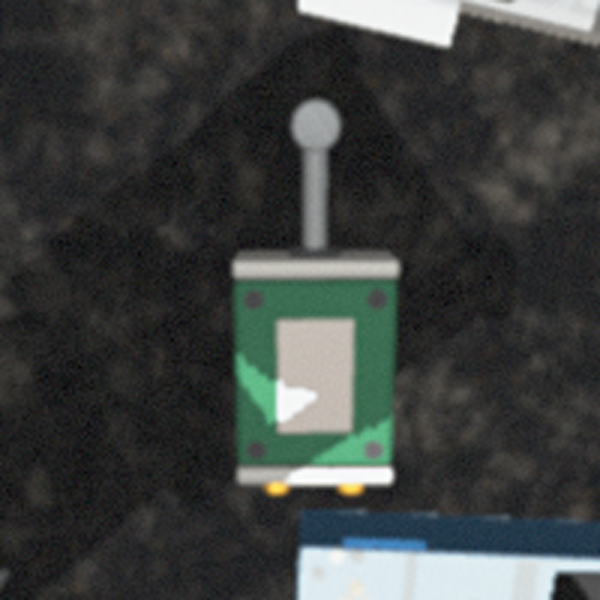

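Run:
```python
from h import *
T=np.load('g.npy')
f=lambda c,r,z: atz(ray('wrist',(60+r/3,220+c/3),T),z)
L=lambda p:(T[:3,:3].T@(p-T[:3,3])*100).round(2)
c=np.array([f(232,262,.032),f(401,260,.032),f(393,484,.032),f(238,486,.032)])
for p in c: print(L(p))
print(c.mean(0),L(c.mean(0)));b=f(316,122,.030);print('barrel',b,L(b))
d=b-c[2:].mean(0);print(np.degrees(np.arctan2(d[1],d[0])))
print('box',L(f(300,545,.03)),L(f(300,510,.0)))
# dock & handle from this view
g=lambda r,c,z:atz(ray('wrist',(r,c),T),z)
TL,TR,BR,BL=g(61,80,.02),g(61,165,.02),g(276,188,.02),g(277,128,.02)
print(TL,TR,BR,BL)
for d in (TL-BL,TR-BR): print(np.degrees(np.arctan2(d[1],d[0])),np.linalg.norm(d))
```

```text
[15.3  -1.92 -4.03]
[15.28  3.76 -4.09]
[15.3   3.76  3.93]
[15.32 -1.86  4.01]
[ 0.4765992  -0.33135962  0.032     ] [15.3   0.93 -0.04]
barrel [ 0.56003719 -0.31825854  0.03      ] [15.48  0.87 -8.49]
8.859937373854457
box [15.52  0.4   6.44] [18.52  0.43  6.27]
[ 0.56140591 -0.07746896  0.02      ] [ 0.57352671 -0.15913113  0.02      ] [ 0.33898924 -0.18620638  0.02      ] [ 0.32680451 -0.11461819  0.02      ]
8.998099074732375 0.2375244923573026
6.585133777457453 0.23609509026550735
```

>>> arm_command(
  increments=[
    [[4,0.9,0,0],[5,0,0,0],[5,0,0,0],[3.4,0,0,0],[0.7,0,0,0],[0,0,0,0]],
  ],
)

```text
time: 14.48
eef_pos: [0.4778, -0.3322, 0.0068]
tcp_rot: [0.705, 0.052, -0.705, 0.053]
contact_force: [-0.4, -0.2, -0.3]
opening: 0.998
```

Run:
```python
from h import *
s=sensors.get_state(); print(s['eef_pos'],s['contact_force'])
im=optics.read_camera('wrist'); cv2.imwrite('pics/i.png',im)
```

```text
[ 0.47778346 -0.33221038  0.00675997] [-0.40100071 -0.17663412 -0.2715973 ]
```

View pics/i.png

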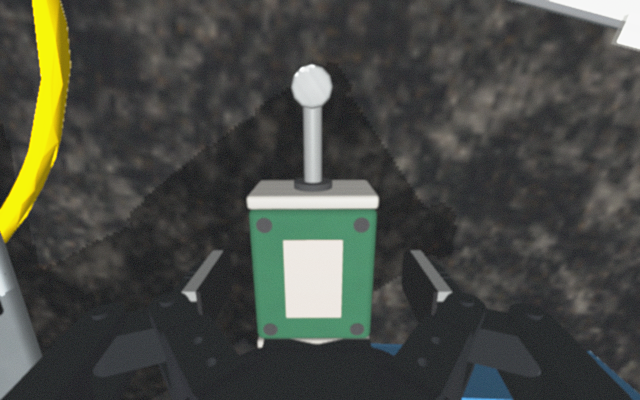

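>>> arm_command(
  increments=[
    [[0.5,0,0,0],[0,0,0,0]],
  ],
)

```text
time: 14.78
eef_pos: [0.4778, -0.3322, 0.0022]
tcp_rot: [0.705, 0.052, -0.705, 0.053]
contact_force: [-0.6, 0.3, -0.6]
opening: 1.002
```

>>> arm_command(
  increments=[
    [[0,0,0,0],[0,0,0,0],[0,0,0,0],[0,0,0,0],[0,0,0,0]],
  ],
  grip=5.0,
  grip_force=50,
)

```text
time: 15.4
eef_pos: [0.4777, -0.3319, 0.0019]
tcp_rot: [0.705, 0.053, -0.705, 0.053]
contact_force: [-0.4, 1.7, 5.6]
opening: 0.647
```

Run:
```python
from h import *
T=toolT();s=sensors.get_state(); print(T.round(4),s['contact_force'],s['opening'])
im=optics.read_camera('wrist'); cv2.imwrite('pics/j.png',im);np.save('j.npy',T)
```

```text
[[ 3.000e-04  1.482e-01 -9.890e-01  4.777e-01]
 [ 0.000e+00 -9.890e-01 -1.482e-01 -3.319e-01]
 [-1.000e+00  0.000e+00 -3.000e-04  1.900e-03]
 [ 0.000e+00  0.000e+00  0.000e+00  1.000e+00]] [-0.40081983  1.68097549  5.60233573] 0.6468367561891967
```

View pics/j.png

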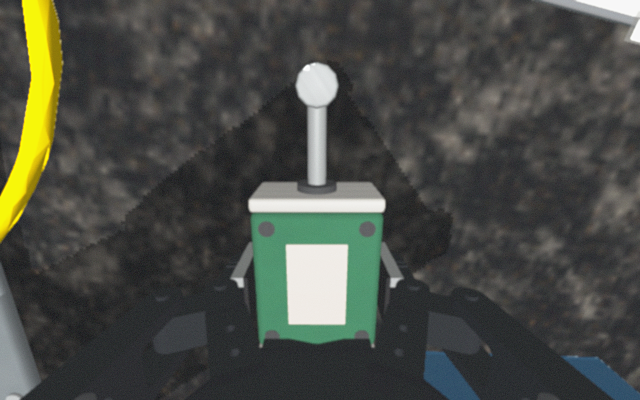

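Run:
```python
from h import *
T=np.load('j.npy')
L=lambda p:(T[:3,:3].T@(p-T[:3,3])*100).round(2)
print(L(atz(ray('wrist',(86,317),T),.030)),L(atz(ray('wrist',(200,316),T),.032)),L(atz(ray('wrist',(197,250),T),.032)),L(atz(ray('wrist',(197,384),T),.032)))
```

```text
[-2.81  0.03 -8.24] [-3.01 -0.01 -3.9 ] [-3.01 -2.68 -4.03] [-3.01  2.74 -4.03]
```

>>> arm_command(
  increments=[
    [[-3,0,0,0],[-4.5,0,0,0],[-4.5,0,0,0],[0,-5,1.3,0],[0,-5,1.3,0],[0,-5,1.3,0],[0,-5,1.4,0],[0,0,0,0],[0,0,0,0],[0,0,0,0]],
  ],
)

```text
time: 16.7
eef_pos: [0.3958, -0.1428, 0.1213]
tcp_rot: [0.705, 0.052, -0.705, 0.052]
contact_force: [0.5, -1.4, -4.5]
opening: 0.647
```

Run:
```python
from h import *
T=toolT();s=sensors.get_state(); print(T.round(4),s['contact_force'],s['opening'],s['qpos'])
im=optics.read_camera('wrist'); cv2.imwrite('pics/k.png',im);np.save('k.npy',T)
for q,z in [("manifold",.016),("tbolt",.016),("cam_handle",.085),("dock",.012),("lay",.036),("seal_face",.03)]:
    r=optics.place_of('wrist',q)
    for x in r[:2]: print(q,x['at'],round(x['conf'],2),atz(ray('wrist',x['at'],T),z).round(4))
im=optics.read_camera('side'); cv2.imwrite('pics/k2.png',cv2.resize(im[130:260,320:460],None,fx=4,fy=4))
```

```text
[[ 1.000e-04  1.473e-01 -9.891e-01  3.958e-01]
 [-3.000e-04 -9.891e-01 -1.473e-01 -1.428e-01]
 [-1.000e+00  4.000e-04 -0.000e+00  1.213e-01]
 [ 0.000e+00  0.000e+00  0.000e+00  1.000e+00]] [ 0.512513   -1.38339313 -4.48042636] 0.6473380654658545 [-5.88392539e-01 -1.71790117e-01  2.27058075e+00 -2.68706280e-04
  1.04253406e+00  8.34657147e-01]
manifold [268.3, 317.9] 0.87 [ 0.3274 -0.1545  0.016 ]
tbolt [85.1, 322.1] 0.92 [ 0.49   -0.1335  0.016 ]
cam_handle [38.4, 313.8] 0.68 [ 0.5069 -0.1249  0.085 ]
dock [183.9, 310.8] 0.76 [ 0.4077 -0.1361  0.012 ]
```

View pics/k.png

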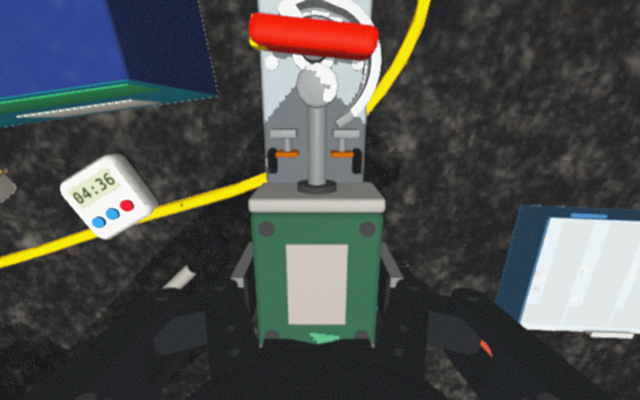

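View pics/k2.png

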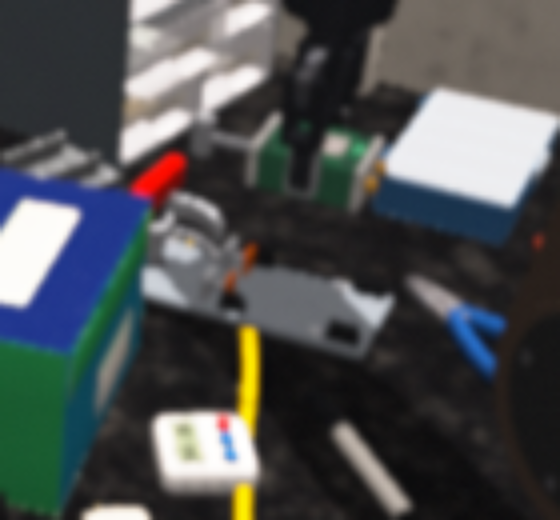

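Run:
```python
from h import *
T=np.load('k.npy')
im=cv2.imread('pics/k.png'); cv2.imwrite('pics/k1.png',cv2.resize(im[0:200,220:420],None,fx=3,fy=3,interpolation=cv2.INTER_CUBIC))
L=lambda r,c,z:(T[:3,:3].T@(atz(ray('wrist',(r,c),T),z)-T[:3,3])*100).round(2)
print('seal',L(154,287,.035),L(154,344,.035),'handle',L(37,314,.09))
```

```text
seal [ 8.63 -2.31 -4.24] [ 8.63  2.17 -4.23] handle [  3.13  -0.12 -11.21]
```

View pics/k1.png

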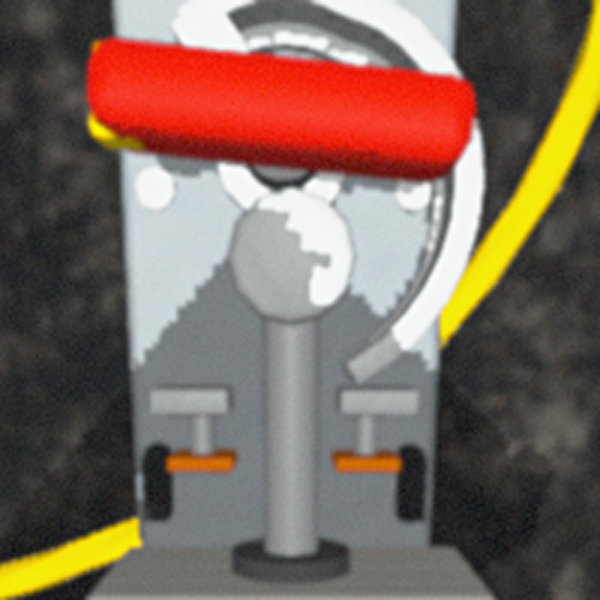

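>>> arm_command(
  increments=[
    [[0,-0.1,0.3,0],[3.5,0,0,0],[3.5,0,0,0],[0,0,0,0],[0,0,0,0]],
  ],
)

```text
time: 17.73
eef_pos: [0.393, -0.1419, 0.0525]
tcp_rot: [0.706, 0.052, -0.705, 0.053]
contact_force: [0.2, 0.2, -3.5]
opening: 0.643
```

Run:
```python
from h import *
T=toolT();s=sensors.get_state(); print(T.round(4),s['contact_force'],s['opening'],s['qpos'])
im=optics.read_camera('wrist'); cv2.imwrite('pics/l.png',cv2.resize(im[0:240,160:480],None,fx=2.5,fy=2.5,interpolation=cv2.INTER_CUBIC));np.save('l.npy',T)
```

```text
[[ 0.0015  0.1484 -0.9889  0.393 ]
 [-0.001  -0.9889 -0.1484 -0.1419]
 [-1.      0.0012 -0.0013  0.0525]
 [ 0.      0.      0.      1.    ]] [ 0.23343528  0.22537893 -3.51664207] 0.6428136107299964 [-5.90344479e-01 -5.15397401e-02  2.31380455e+00 -2.84181403e-05
  8.77509047e-01  8.31564398e-01]
```

View pics/l.png

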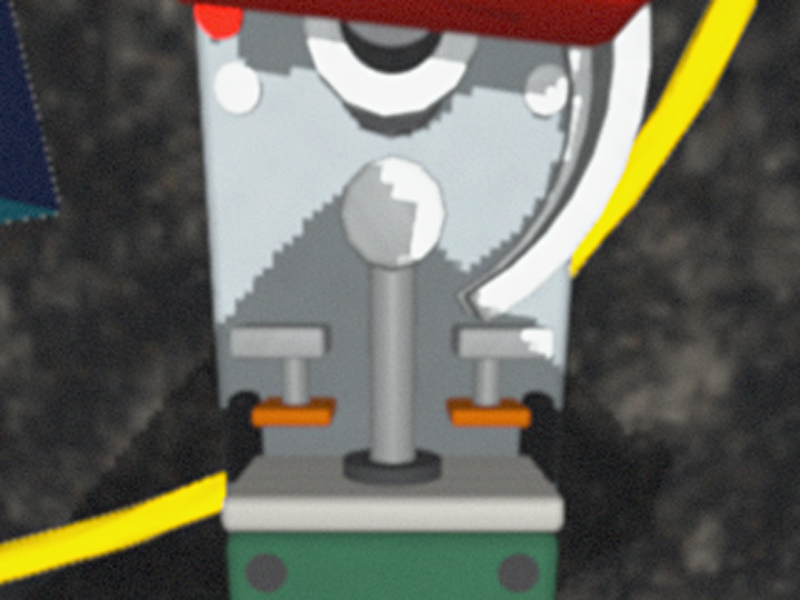

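Run:
```python
from h import *
T=np.load('l.npy')
L=lambda r,c,z:(T[:3,:3].T@(atz(ray('wrist',(r,c),T),z)-T[:3,3])*100).round(2)
f=lambda x,y,z:L(y/2.5,160+x/2.5,z)
print('seal near edge',f(300,426,.04),f(490,426,.04),'block top front',f(393,498,.082),'bottom front',f(300,457,.05),'hub',f(391,30,.058),'barrel',f(393,190,.081))
```

```text
seal near edge [ 1.25 -1.97 -4.32] [ 1.26  2.16 -4.32] block top front [-2.95  0.04 -3.92] bottom front [ 0.25 -1.86 -3.86] hub [-5.40e-01  1.00e-02 -1.13e+01] barrel [-2.84  0.04 -8.58]
```

>>> arm_command(
  increments=[
    [[1.5,0,0,0],[1.2,0,0,0],[0.2,0,0,0],[0,0,0,0]],
  ],
)

```text
time: 18.27
eef_pos: [0.3923, -0.1414, 0.0221]
tcp_rot: [-0.705, -0.053, 0.705, -0.052]
contact_force: [0.4, 0.0, -4.5]
opening: 0.648
```

>>> arm_command(
  increments=[
    [[0.2,0,0,0],[0,0,0,0]],
  ],
)

```text
time: 18.52
eef_pos: [0.3933, -0.142, 0.0219]
tcp_rot: [0.706, 0.052, -0.705, 0.053]
contact_force: [-1.5, 1.7, 4.6]
opening: 0.644
```

>>> arm_command(
  increments=[
    [[0,0,0,0],[0,0,0,0],[0,0,0,0],[-3,0,0,0],[-4,0,0,0],[-5,0,0,0],[-5,0,0,0],[0,0,-5,0],[0,0,-5,0],[0,0,-1.4,0],[0,0,0,-0.18],[0,0,0,-0.18],[0,0,0,-0.18],[0,0,0,-0.18],[0,0,0,-0.18],[0,0,0,-0.18],[0,0,0,-0.18],[0,0,0,-0.18],[0,0,0,0]],
  ],
  grip=7.4,
)

```text
time: 20.9
eef_pos: [0.5042, -0.1245, 0.1898]
tcp_rot: [0.496, 0.504, -0.496, 0.503]
contact_force: [0.9, -0.7, 0.5]
opening: 0.866
```

Run:
```python
from h import *
T=toolT();s=sensors.get_state(); print(T.round(4),s['contact_force'],s['opening'],s['qpos'])
im=optics.read_camera('wrist'); cv2.imwrite('pics/m.png',im);np.save('m.npy',T)
for q,z in [("manifold",.036),("tbolt",.036),("cam_handle",.085)]:
    r=optics.place_of('wrist',q)
    for x in r[:2]: print(q,x['at'],round(x['conf'],2),atz(ray('wrist',x['at'],T),z).round(4))
```

```text
[[-1.300e-03  9.999e-01  1.570e-02  5.042e-01]
 [ 4.000e-04  1.570e-02 -9.999e-01 -1.245e-01]
 [-1.000e+00 -1.300e-03 -4.000e-04  1.898e-01]
 [ 0.000e+00  0.000e+00  0.000e+00  1.000e+00]] [ 0.90723343 -0.73284557  0.4923361 ] 0.8662312226702884 [-4.37493507e-01 -1.91548611e-02  1.99414283e+00 -2.29411525e-04
  1.16790676e+00 -4.53079915e-01]
manifold [202.4, 214.1] 0.9 [ 0.3947 -0.1441  0.036 ]
tbolt [188.8, 291.3] 0.8 [ 0.4773 -0.1278  0.036 ]
cam_handle [196.3, 322.1] 0.64 [ 0.5088 -0.1217  0.085 ]
```

View pics/m.png

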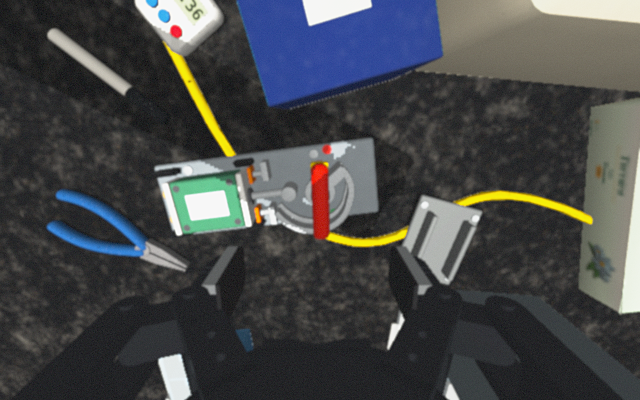

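Run:
```python
from h import *
T=np.load('m.npy')
im=cv2.imread('pics/m.png'); cv2.imwrite('pics/m1.png',cv2.resize(im[130:260,240:380],None,fx=4.3,fy=4.3,interpolation=cv2.INTER_CUBIC))
L=lambda r,c,z:(T[:3,:3].T@(atz(ray('wrist',(r,c),T),z)-T[:3,3])*100).round(2)
print(L(167,319.5,.098),L(238,321,.098),L(196.3,322.1,.085))
```

```text
[ 9.18  0.22 -3.12] [9.18 0.37 3.17] [10.48  0.48 -0.26]
```

View pics/m1.png

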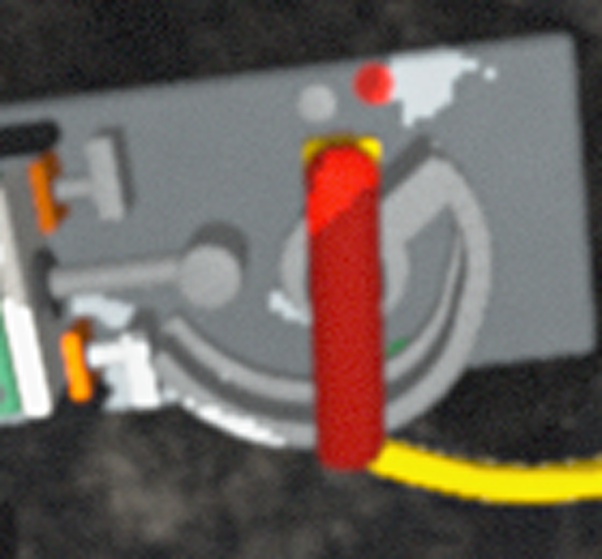

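>>> arm_command(
  increments=[
    [[4,0.35,0,0],[4,0,0,0],[3,0,0,0],[1.4,0,0,0],[0,0,0,0]],
  ],
)

```text
time: 21.72
eef_pos: [0.5081, -0.1242, 0.0657]
tcp_rot: [0.495, 0.505, -0.496, 0.504]
contact_force: [2.1, -0.3, -0.8]
opening: 0.866
```

>>> arm_command(
  increments=[
    [[0,0,0,0],[0,0,0,0],[0,0,0,0],[0,0,0,0],[0,0,0,0],[0,0,0,0],[0,0,0,0]],
  ],
  grip=1.0,
  grip_force=40,
)

```text
time: 22.6
eef_pos: [0.5073, -0.1246, 0.0673]
tcp_rot: [0.494, 0.506, -0.496, 0.504]
contact_force: [-6.3, 0.0, 6.8]
opening: 0.18
```

>>> arm_command(
  increments=[
    [[0,0,0,0.1],[0,0,0,0.14],[0,0,0,0.14],[0,0,0,0.14],[0,0,0,0.14],[0,0,0,0.14],[0,0,0,0],[0,0,0,0]],
  ],
)

```text
time: 23.6
eef_pos: [0.5074, -0.1246, 0.0673]
tcp_rot: [-0.651, -0.272, 0.654, -0.271]
contact_force: [-6.0, -0.2, 7.1]
opening: 0.181
```

Run:
```python
from h import *
T=toolT();s=sensors.get_state(); print(T.round(3),s['contact_force'],s['wrist_torque'],s['opening'],s['qpos'])
im=optics.read_camera('wrist'); cv2.imwrite('pics/n.png',im);np.save('n.npy',T)
im=optics.read_camera('side'); cv2.imwrite('pics/n2.png',cv2.resize(im[130:260,320:460],None,fx=4,fy=4,interpolation=cv2.INTER_CUBIC))
```

```text
[[-0.004  0.71  -0.704  0.507]
 [-0.    -0.704 -0.71  -0.125]
 [-1.    -0.003  0.003  0.067]
 [ 0.     0.     0.     1.   ]] [-5.98231663 -0.17702064  7.0901145 ] [-0.01883925  0.96409626 -0.08152087] 0.18064981538942643 [-0.43438907  0.15629202  2.06093831 -0.00210933  0.92774393  0.34821939]
```

View pics/n.png

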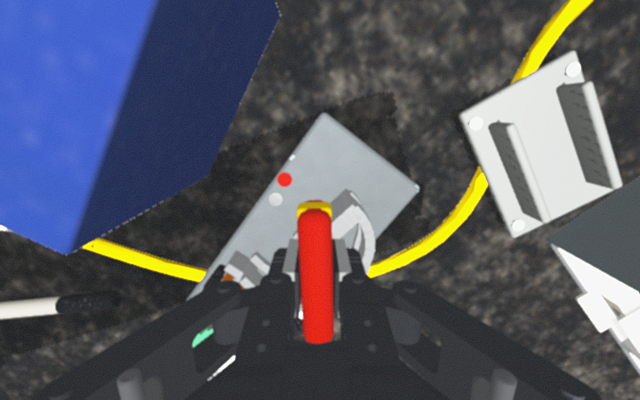

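View pics/n2.png

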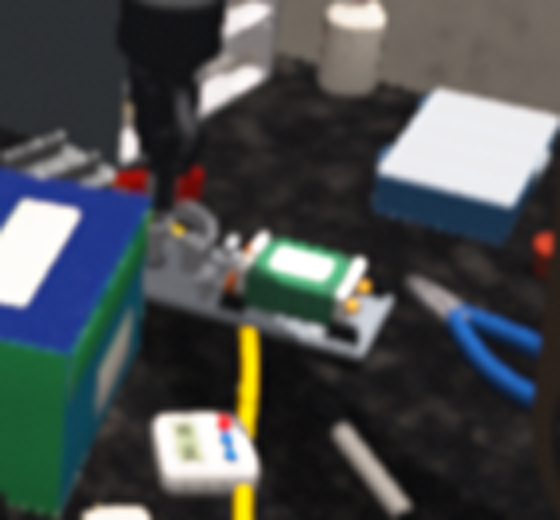

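>>> arm_command(
  increments=[
    [[0,0,0,0.15],[0,0,0,0.15],[0,0,0,0.15],[0,0,0,0.15],[0,0,0,0.15],[0,0,0,0.15],[0,0,0,0.15],[0,0,0,0.15],[0,0,0,0.15],[0,0,0,0.15],[0,0,0,0.15],[0,0,0,0.15],[0,0,0,0.15],[0,0,0,0.12],[0,0,0,0],[0,0,0,0]],
  ],
)

```text
time: 25.7
eef_pos: [0.5074, -0.1247, 0.0673]
tcp_rot: [-0.566, 0.423, 0.568, 0.422]
contact_force: [-6.3, -1.3, 7.0]
opening: 0.178
```

Run:
```python
from h import *
T=toolT();s=sensors.get_state(); print(T.round(3),s['contact_force'],s['wrist_torque'],s['opening'],s['qpos'])
print(np.degrees(np.arctan2(-T[1,2],-T[0,2])))
im=optics.read_camera('wrist'); cv2.imwrite('pics/o.png',im);np.save('o.npy',T)
```

```text
[[-0.004 -0.958 -0.286  0.507]
 [-0.    -0.286  0.958 -0.125]
 [-1.     0.004  0.001  0.067]
 [ 0.     0.     0.     1.   ]] [-6.34808196 -1.33795194  7.046994  ] [-0.10200188  0.98441604 -0.02934044] 0.17837457037635368 [-4.34511720e-01  1.56348306e-01  2.06093540e+00 -2.25332782e-03
  9.27660923e-01  2.41825612e+00]
-73.37405058355466
```

View pics/o.png

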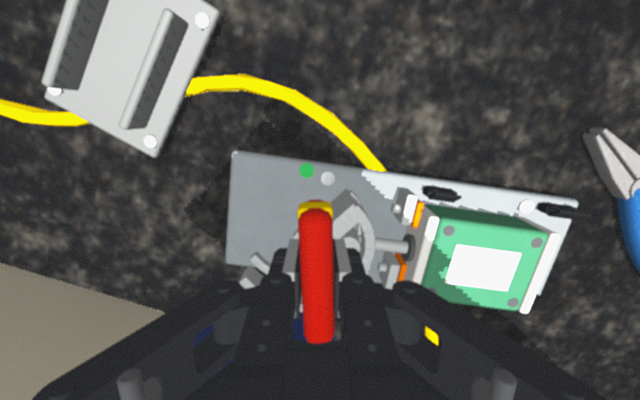

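>>> arm_command(
  increments=[
    [[0,0,0,0.1],[0,0,0,0.05],[0,0,0,0],[0,0,0,0]],
  ],
)

```text
time: 26.25
eef_pos: [0.5073, -0.1247, 0.0673]
tcp_rot: [-0.533, 0.465, 0.535, 0.463]
contact_force: [-6.2, -0.2, 6.7]
opening: 0.174
```

Run:
```python
from h import *
T=toolT();s=sensors.get_state(); print(s['contact_force'],s['wrist_torque'],s['joint_efforts'],s['qpos'][5],np.degrees(np.arctan2(-T[1,2],-T[0,2])))
```

```text
[-6.1581271  -0.18882792  6.74080012] [-0.10420849  0.96161681 -0.0299579 ] [ 1.18556645e+00 -2.76963329e+01 -2.42673969e+01  5.68103716e-01
 -1.25352759e+00 -2.51068332e-02] 2.5682135976437244 -81.96495893932814
```

>>> arm_command(
  increments=[
    [[0,0,0,0.04],[0,0,0,0],[0,0,0,0]],
  ],
)

```text
time: 26.62
eef_pos: [0.5073, -0.1247, 0.0673]
tcp_rot: [-0.524, 0.475, 0.525, 0.473]
contact_force: [-6.1, -0.7, 6.8]
opening: 0.182
```

Run:
```python
from h import *
T=toolT();s=sensors.get_state(); print(s['contact_force'],s['wrist_torque'],s['joint_efforts'],s['qpos'][5],np.degrees(np.arctan2(-T[1,2],-T[0,2])))
```

```text
[-6.11779563 -0.73759303  6.76655484] [-0.07674836  0.96744076  0.03433805] [ 1.16408598e+00 -2.76652086e+01 -2.42845076e+01  5.91201000e-01
 -1.25406213e+00  2.26948655e-02] 2.608045159693083 -84.24424517601993
```

>>> arm_command(
  increments=[
    [[0,0,0,0.04],[0,0,0,0],[0,0,0,0]],
  ],
)

```text
time: 27.0
eef_pos: [0.5073, -0.1248, 0.0673]
tcp_rot: [-0.515, 0.485, 0.517, 0.482]
contact_force: [-7.4, -1.3, 6.9]
opening: 0.177
```

Run:
```python
from h import *
T=toolT();s=sensors.get_state(); print(s['contact_force'],s['wrist_torque'],s['joint_efforts'],s['qpos'][5],np.degrees(np.arctan2(-T[1,2],-T[0,2])))
im=optics.read_camera('wrist'); cv2.imwrite('pics/p.png',im)
```

```text
[-7.40698694 -1.33806657  6.85450254] [0.04047294 0.86230173 0.62198956] [  0.43054668 -27.50222862 -24.3374455    0.87007195  -1.25020344
   0.6336383 ] 2.6455564488832635 -86.3311186308846
```

View pics/p.png

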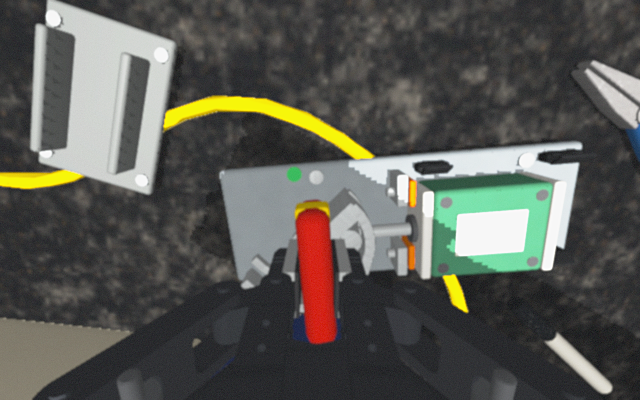

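>>> arm_command(
  increments=[
    [[0,0,0,0],[0,0,0,0],[0,0,0,0],[0,0,0,0],[-3,0,0,0],[-5,0,0,0],[-5,0,0,0],[-2,0,0,0],[0,0,0,0]],
  ],
  grip=6.0,
)

```text
time: 28.18
eef_pos: [0.5096, -0.1249, 0.2185]
tcp_rot: [0.516, -0.484, -0.513, -0.485]
contact_force: [0.6, 0.3, -0.2]
opening: 0.699
```

Run:
```python
from h import *
T=toolT();s=sensors.get_state(); print(s['contact_force'],T.round(4))
im=optics.read_camera('wrist'); cv2.imwrite('pics/q.png',im);np.save('q.npy',T)
cv2.imwrite('pics/q1.png',cv2.resize(im[120:260,240:480],None,fx=3.3,fy=3.3,interpolation=cv2.INTER_CUBIC))
for q,z in [("manifold",.036),("tbolt",.036),("cam_handle",.085),("dock",.012),("seal_face",.03)]:
    r=optics.place_of('wrist',q)
    for x in r[:2]: print(q,x['at'],round(x['conf'],2),atz(ray('wrist',x['at'],T),z).round(4))
```

```text
[ 0.63188806  0.28556332 -0.17484259] [[ 0.0044 -0.9982 -0.0596  0.5096]
 [-0.002  -0.0596  0.9982 -0.1249]
 [-1.     -0.0043 -0.0022  0.2185]
 [ 0.      0.      0.      1.    ]]
manifold [175.7, 410.1] 0.74 [ 0.4042 -0.1369  0.036 ]
tbolt [179.3, 337.1] 0.85 [ 0.4868 -0.1278  0.036 ]
cam_handle [188.7, 319.5] 0.96 [ 0.5072 -0.1278  0.085 ]
seal_face [175.7, 375.8] 0.69 [ 0.4418 -0.1334  0.03  ]
```

View pics/q.png

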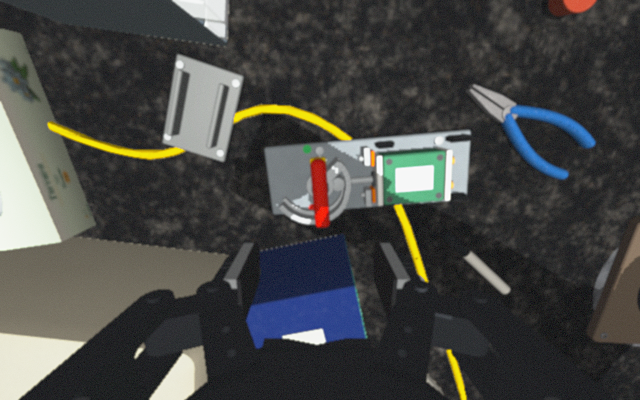

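View pics/q1.png

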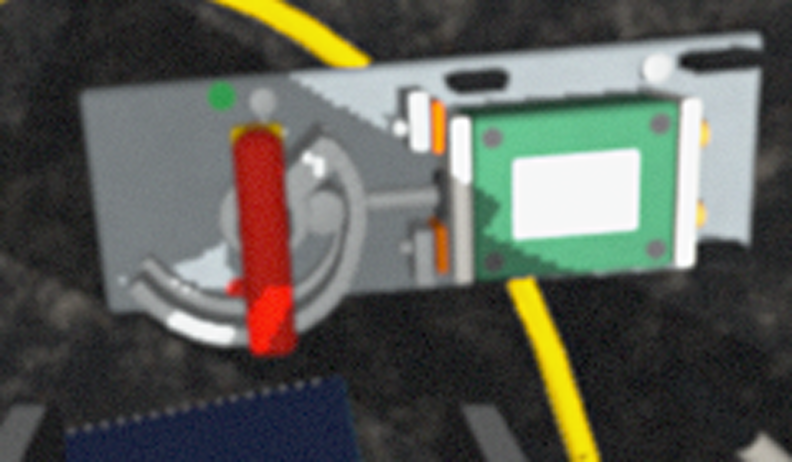

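Run:
```python
from h import *
T=np.load('q.npy')
f=lambda c,r,z: atz(ray('wrist',(120+r/3.3,240+c/3.3),T),z)
ang=lambda d:np.degrees(np.arctan2(d[1],d[0]))
P=f(82,94,.02),f(762,34,.02),f(752,243,.02),f(110,312,.02)
print('long edge',ang(P[0]-P[1]),'end edge',ang(P[3]-P[0])-90,np.linalg.norm(P[0]-P[1]),np.linalg.norm(P[3]-P[0]))
# bar top center line
for z in (.085,.098):
  a,b=f(259,150,z),f(272,340,z);print('bar',z,ang(b-a)-90)
u=P[0]-P[1];u/=np.linalg.norm(u);n=np.array([-u[1],u[0],0])
O=(P[0]+P[3])/2-.165*u   # dock origin xy
D=lambda p:((p-O)@u*1000,(p-O)@n*1000)
for nm,c,r,z in [('front top R',450,116,.052),('front top L',455,283,.052),('rear R',700,98,.052),('rear L',694,266,.052),('barrel',325,213,.05),('seal R',438,102,.04),('seal L',440,272,.04),('bar a',258,130,.098),('bar b',273,350,.098)]:
    print(nm,np.round(D(f(c,r,z)),1))
```

```text
long edge 8.392990862328237 end edge 7.91909160331808 0.2375263045686369 0.08180062191277608
bar 0.085 7.392498886410166
bar 0.098 7.3924988864101095
front top R [ 41.4 -26.7]
front top L [41.4 29.8]
rear R [-38.3 -25.6]
rear L [-38.8  30.7]
barrel [83.5  2.3]
seal R [ 43.  -29.9]
seal L [44.2 29.4]
bar a [102.8 -34.4]
bar b [103.9  30.7]
```

Run:
```python
from plant import ctrl
print(ctrl.sign_off())
```

```text
the job is handed in; nothing more can be done
None
```

The manifold is locked in the cam dock against the orange seal. I handed the job in at about 28.5 s of the 72 s allowed.

**What I did:**
1. Lifted the manifold on edge from the rack and stood it on the free bench.
2. Toppled it flat by pushing near its top.
3. Took it again across its width and lowered it into the cradle at about dock x -13 mm.
4. Turned the red handle clockwise until the wrist torque rose sharply to about 0.6 N m, which I took as the stop. Then I let go and raised the gripper clear.

**Last checks, from the final wrist picture:**
- **Position:** The block measures about dock x +1.5 mm. That agrees with fully home (0), since the measurement is good to about 2 mm. Its front face is at the seal, and the T barrel is behind the hook.
- **Handle:** The yellow band points to the dock's right. The bar's angle is within 1 degree of the locked position.
- **Robot:** The gripper is open, about 0.22 m up, with no contact force.
- **Sideways fit:** The block reads about 2 mm off centre, within the clearance between the rails.
- **Disagreement:** The trained network placed the T-bolt about 1 mm short of its home position relative to the handle. I took this as measurement noise.
- **Other things:** I did not measure the bystanders' positions again. I saw nothing disturbed in the pictures.

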